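Demould the cast bracket

ROBOT

A 6-joint arm with a two-finger parallel gripper is mounted at the origin on the work surface. World frame = base frame: x ahead of the robot, y to its left, z up, the work surface at z = 0. Lengths are in m, angles in rad, forces in N, time in s.
With the tool pointing down it reaches from about 0.375 to 0.9 m from the base axis. Payload 3.1 kg.
Tool frame: the origin (TCP) lies at the very end of the fingers, on their centre line; the grasp point (between the pads) lies 19 mm behind it (r.grip_point_offset is the distance from the TCP to the grasp point, in m); z points along the fingers, y is the direction in which the jaws open and shut (so a half turn about z gives the same grasp; the last joint's range is limited). The gripper opens to 87 mm and grips with 3 to 60 N. Pads are 19 mm wide; open, the fingers measure 117 mm over their backs; the gripper's body (75 mm by 190 mm) begins 51 mm behind the grasp point.
Start: joints at [1.024, 0.527, 1.433, -0, 1.181, -0.178], TCP at [0.225, 0.583, 0.223] pointing down, gripper open.
Joint ranges: [-3.08, 3.08], [-0.75, 2.2], [0.22, 2.44], [-1.43, 4.57], [0, 2.65], [-2.85, 2.85]. Speed limits (rad/s): [2.79, 2.79, 3.14, 3.14, 3.14, 3.14].

INTERFACE

Orientations are given as a unit quaternion [x, y, z, w].
In Python, from rig import r, viewer, models gives the robot as it stands.
- The arm moves only by the tool jog_arm, never from a script. Its argument "targets" is a list of rows, each a list of 7 numbers: the gripper command: -1 is shut, 1 is fully open, values between are in proportion, then the shift along the tool's x, y, z in cm, then the turn, a rotation vector about the tool's x, y, z in rad. In form: [[fingers, dx, dy, dz, wx, wy, wz], ...]. A call has 1 to 20 rows; each row is the pose to reach, as a shift and turn from the pose commanded when the call began, along the tool's axes at that moment; what a row does not reach only later rows make up. A row lasts 1/10 s, in which the tool goes at most 50 mm and 8.59 degrees, less where a joint would pass 70% of its speed; a pose out of reach is approached as far as the arm can. A call with a gripper value outside its range is refused whole. The fingers move at their own pace and stop on an object; "grip_force" is the grip in N (left out, the last holds). Time passes only in rows, so rows that repeat a pose let the fingers close. It gives the time, the measured TCP pose, the force and the opening at its end, in the units of the state.
- r.state(): the state, without advancing time (a new reading comes with each control period).
- viewer.read_camera(name): name is "scene" or "top"; returns (picture, depth): 400x640x3 uint8, red, green, blue; 400x640 float32, m along the optical axis (not along the pixel's ray), 0 where there is no reading.
- viewer.camera_info(name): a dict with "fx", "fy", "cx", "cy" (pixels), "camera_from_world" (4x4, takes a point from world to camera coordinates). Camera axes: x right, y up, looking along -z (the intrinsics and any distortion apply to the point x, -y, -z); pixel columns grow to the right and rows downward; lengths in m; the calibration is good to about 2 mm. A picture is of the moment at which its call begins. camera_info takes no time and is no camera call.
- r.finish_job(): hands the job in, once; it reports no verdict.
Trained networks look in the newest picture that a camera, given by its name, has taken for a name from the list of things; names that differ only in an ending like _2 or _b are one class to them, and where a whole thing is asked for, a point or a joint stands for the part that bears it (a point fixed in the world has none). Each returns a list of dicts, best first, with "p" (0 to 1); they miss things now and then, are a little off and sometimes report something else, mostly with a low value. They report only what shows in the picture. A call takes as long as a camera call. They do not tell look-alikes from the thing itself.
- models.recognise(target, camera): "pixel" ([column, row] in pixels, amid what is visible of it).
- models.spot_point(target, camera): "pixel" ([column, row] in pixels: a listed point, or the origin of a listed thing).
The state is a dict: "t": time; "joint_pos": joint angles; "joint_vel": joint speeds; "effort": joint torques, N m; "position": TCP position; "eef_rot": TCP orientation; "wrist_force": force on the tool from outside, world axes, zero at the start; "torque": the same for the moment, N m; "grip_width": finger opening in m.
Only numpy, scipy, OpenCV 4.12 (cv2) and the standard library are available. Lean on these libraries where they do the work, as an engineer would, in place of code of your own. Each camera call takes 0.05 s, during which the arm holds its last target.

TASK

Draw the wooden keeper bar fully back by its knob, lift the cast bracket out of the sloping mould, and set it down gently, without dropping it, in the empty bay of the tray: flat, lug up, its long side along the long side of the bay like the other two. Leave the keeper drawn back and do not disturb the two finished brackets.

Things in the scene. Friction and masses are not known exactly. Their poses are not given: they have to be found in the camera images.
- bracket: Grey cast-resin bracket lying in the mould. Plate 84 (x) x 44 (y) x 10 mm with an upright eye lug on top: 14 mm thick across y, centred at x = -12 mm, 44 mm long at its foot, 26 mm near its rounded top, rising from z = 10 to 48 mm. Origin: centre of the plate's underside; z up through the lug, x along the long side. 60 to 130 g.
- mould: Wooden mould on a fixed sloping stand, its face leaning 30 deg away from the robot and to the robot's right. Origin: centre of the cavity floor; z = cavity axis, square to the face (the way out), x up the slope, y across. Cavity 88 x 48 mm, 12 deep (face at z = 12). Block x -65..65, y -95..55 mm. Two keeper guide rails, 6 wide, 5 above the face, along y at x = 16.5 and 43.5, y -94..-30.
- keeper (a joint): Slide of the wooden keeper bar, in m: 0 = fully across the end of the bracket, 0.05 = drawn fully back (towards the mould's -y), where the cavity is clear. The bar is 20 mm wide, 105 mm long, its top 23.5 mm above the cavity floor; it needs about 3 N and stays where it is left.
- keeper_knob (a point): Middle of the upright round knob on the keeper bar, 22 mm in diameter, 36 mm tall (18 mm above and below this point), its axis along the mould's z. Axes as the mould's. The bar slides along -y.
- pad: Cork sheet 100 (x) x 82 (y) x 3 mm lining the empty bay of the plywood tray. Origin: centre of its underside (top at z = 3 mm); x along the long side of the bay. Bay 104 x 85 mm inside; the tray's walls and dividers are 6 mm thick and rise 14 mm above the bay floor. Bays lie side by side along y, 91 mm apart.
- finished_a: A finished bracket, same shape as the bracket in the mould, in one bay of the tray. Leave it.
- finished_b: Another finished bracket, in another bay of the tray. Leave it.
Not all that is in view belongs to the job. Leave any green or yellow look-alike of the bracket alone.

How it is judged:
On the way, in this order (a step that is already met when the one before it is completed fails the run):
1. the keeper is drawn back (at least 44 mm) while the bracket still lies in the mould (value of joint keeper above 0.044 m and distance between bracket and mould below 0.01 m), for 0.1 s.
2. the bracket is lifted clear of the mould, held by the gripper (z of bracket in the frame of mould above 0.03 m and contact force between bracket and mould below 0.1 N and contact force between the fingers and bracket above 1 N), for 0.1 s.
At the end, for the whole second after the job is handed in: The bracket lies at rest on the cork in the empty bay: plate flat on it (underside within 3 mm of the cork's top), lug up within 0.08 rad, centre within 28 mm of the bay's centre, long side within 0.35 rad of the bay's (either way round); the keeper is still drawn back at least 44 mm (horizontal distance between bracket and pad below 0.028 m and z of bracket in the frame of pad between 0.0005 and 0.006 m and angle between bracket's own z axis and vertical below 0.08 rad and angle between the x axis of bracket and the x axis of pad, either way round below 0.35 rad and linear speed of bracket below 0.01 m/s and value of joint keeper above 0.044 m); the robot touches nothing.
It fails at once if the bracket is dropped or thrown (faster than 0.6 m/s with no finger on it) (linear speed of bracket above 0.6 m/s and contact force between the fingers and bracket below 0.05 N).
It fails at once if a finished bracket is moved by more than 20 mm or tipped (distance of any of finished_a, finished_b from where it was at the start of the episode above 0.02 m or angle between any of finished_a, finished_b's own z axis and vertical above 0.3 rad).
It also fails if it takes over 48 s, if anything falls off the work surface, if the arm or the gripper's body presses on something with over 40 N, if the wrist force passes 120 N, or if a joint passes its speed limit or range.

## Working session

There is one attempt and no reset: what is moved stays moved. The work goes in short steps, Python scripts to look and compute and a tool call to move; the robot and the scene stay as the last step left them, time stands still between calls to the robot, and variables do not carry over. Pictures are saved under pics/ and viewed, and the job is handed in when it is done.

Besides the shell and the picture viewer there is one more tool, called after "Emit:" by a JSON object that holds its "method" and its "body". jog_arm: Moves the arm, as the interface text tells. Its arguments: {"type":"object","properties":{"targets":{"type":"array"},"grip_force":{"type":"number"}},"required":["targets"]}

```bash
ls; mkdir -p pics
cat > h.py <<'E'
import numpy as np, cv2
from rig import r, viewer, models
from scipy.spatial.transform import Rotation as R
def cam(name):
    p,d=viewer.read_camera(name); return p,d,viewer.camera_info(name)
def unproj(info,u,v,d):
    x=(np.asarray(u)-info['cx'])/info['fx']*d; y=(np.asarray(v)-info['cy'])/info['fy']*d
    pc=np.stack([x,-y,-np.asarray(d)*np.ones_like(x),np.ones_like(x)],-1)
    return (pc@np.linalg.inv(np.array(info['camera_from_world'])).T)[...,:3]
def proj(info,P):
    P=np.atleast_2d(P); c=np.c_[P,np.ones(len(P))]@np.array(info['camera_from_world']).T
    return np.c_[info['cx']+info['fx']*c[:,0]/-c[:,2], info['cy']-info['fy']*c[:,1]/-c[:,2]]
E
python3 - <<'E'
from h import *
for n in ['scene','top']:
    p,d,i=cam(n); cv2.imwrite(f'pics/{n}0.png',p[...,::-1]); np.savez(f'{n}0.npz',p=p,d=d)
    print(n,{k:(np.round(v,3).tolist()) for k,v in i.items() if not isinstance(v,str)})
    for t in ['bracket','mould','keeper_knob','pad','finished_a']:
        for f in (models.spot_point,):
            for q in f(t,n)[:4]:
                u,v=q['pixel']; dd=d[int(round(v)),int(round(u))]
                print(t,np.round(q['pixel'],1),round(q['p'],2),np.round(unproj(i,u,v,dd),3))
print(r.state())
E
```

```text
pics
scene {'fx': 417.84, 'fy': 417.84, 'cx': 322.766, 'cy': 200.372, 'camera_from_world': [[0.133, 0.991, 0.012, -0.167], [-0.695, 0.084, 0.714, 0.154], [0.707, -0.103, 0.7, -1.637], [0.0, 0.0, 0.0, 1.0]]}
bracket [366.8 181.1] 0.79 [0.173 0.308 0.016]
bracket [342.4 247.7] 0.71 [0.51  0.158 0.065]
bracket [464.4 213. ] 0.5 [0.384 0.598 0.029]
mould [342.  246.7] 0.66 [0.506 0.158 0.065]
keeper_knob [361.1 243.3] 0.57 [0.543 0.205 0.117]
pad [252.3 282.5] 0.58 [ 0.562 -0.115  0.01 ]
finished_a [220.8 278.2] 0.81 [ 0.54  -0.205  0.016]
finished_a [186.8 271.6] 0.65 [ 0.512 -0.303  0.027]
top {'fx': 467.586, 'fy': 467.586, 'cx': 318.632, 'cy': 209.001, 'camera_from_world': [[-0.005, -1.0, -0.021, 0.13], [0.984, -0.009, 0.177, -0.357], [-0.177, -0.02, 0.984, -1.304], [0.0, 0.0, 0.0, 1.0]]}
bracket [250.6 276.7] 0.75 [0.168 0.324 0.001]
bracket [307.4 160.7] 0.63 [0.491 0.158 0.069]
bracket [161.4 206.1] 0.6 [0.372 0.585 0.023]
bracket [398.1 146.7] 0.21 [ 0.546 -0.109  0.014]
mould [308.3 157.2] 0.81 [0.496 0.154 0.085]
keeper_knob [286.4 141. ] 0.68 [0.532 0.213 0.122]
pad [404.7 144.1] 0.89 [ 0.557 -0.13   0.005]
finished_a [433.6 150.5] 0.85 [ 0.523 -0.205  0.05 ]
finished_a [465.7 156.2] 0.62 [ 0.508 -0.299  0.036]
{'t': 0.6, 'joint_pos': array([ 1.02451099e+00,  5.27466729e-01,  1.43269665e+00, -3.98031027e-05,
        1.18138933e+00, -1.78461781e-01]), 'joint_vel': array([-0.001391  , -0.00233156, -0.0015178 , -0.00015196,  0.00141314,
        0.00051521]), 'effort': array([-6.05195237e-04, -4.39744163e+01, -1.76888233e+01,  6.33622007e-02,
        5.06153097e-02, -1.55766787e-05]), 'position': array([0.2246923 , 0.5831946 , 0.22256993]), 'eef_rot': array([1.82869346e-01, 9.83137224e-01, 1.21483345e-05, 2.42961166e-05]), 'wrist_force': array([0.29947287, 0.1106254 , 0.11861568]), 'torque': array([0.03607892, 0.00800023, 0.03916605]), 'grip_width': 0.08741356671276682}
```

View pics/scene0.png

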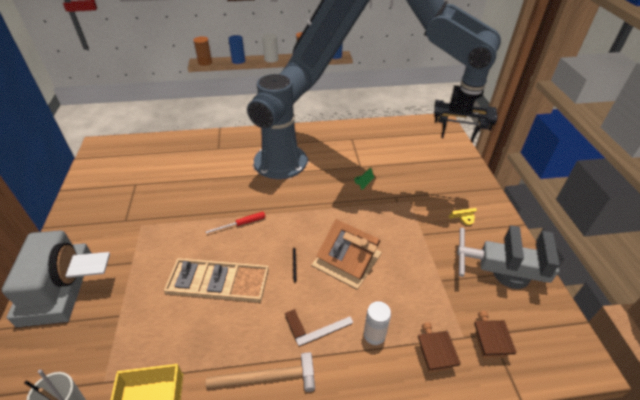

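Run:
```python
import cv2
a=cv2.imread('pics/top0.png')[90:240,220:420]; cv2.imwrite('pics/topc.png',cv2.resize(a,None,fx=4,fy=4,interpolation=cv2.INTER_CUBIC))
a=cv2.imread('pics/scene0.png')[180:330,250:450]; cv2.imwrite('pics/scenec.png',cv2.resize(a,None,fx=4,fy=4,interpolation=cv2.INTER_CUBIC))
```

```text
(no output)
```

View pics/top0.png

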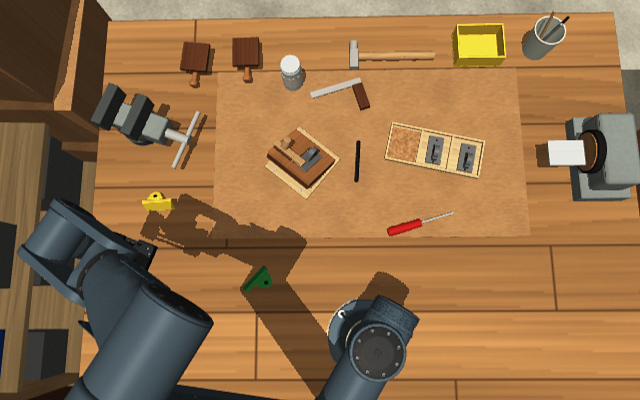

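View pics/topc.png

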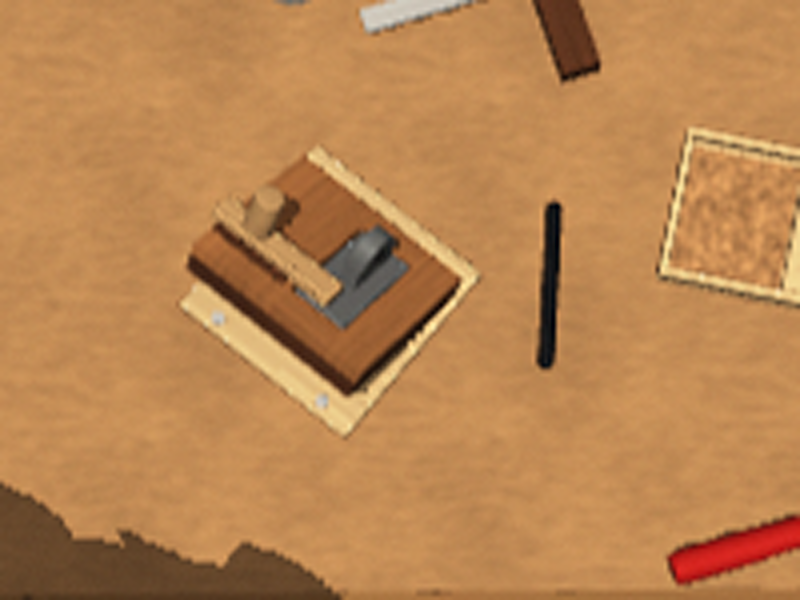

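View pics/scenec.png

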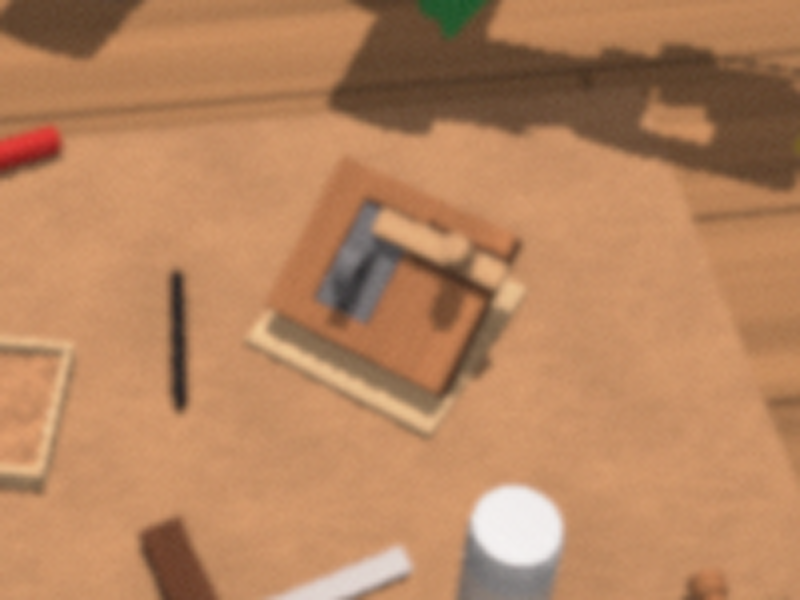

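The target is the grey bracket in the mould, at (307,160) in the top view and (342,247) in the scene view. The green piece at (257,278) and the yellow one at (155,202) are look-alikes. The grey ones at (435,150) and (467,157) are already finished and sit in the tray. The enlarged crops show the grey bracket under the wooden keeper bar. The empty cork bay is at (404,143).

Next I'll measure the mould and tray poses.

Run:
```python
from h import *
Z={n:np.load(f'{n}0.npz') for n in ['top','scene']}
for n in ['top','scene']:
    i=viewer.camera_info(n); p,d=Z[n]['p'],Z[n]['d']
    v,u=np.mgrid[0:400,0:640]; P=unproj(i,u,v,d)
    hsv=cv2.cvtColor(p,cv2.COLOR_RGB2HSV)
    m=(np.abs(P[...,0]-.5)<.12)&(np.abs(P[...,1]-.17)<.12)&(P[...,2]>.03)
    Q=P[m]; 
    # ransac plane w/ tilt
    rng=np.random.default_rng(0);best=0
    for _ in range(2000):
        a=Q[rng.choice(len(Q),3,False)]; nn=np.cross(a[1]-a[0],a[2]-a[0]); L=np.linalg.norm(nn)
        if L<1e-6: continue
        nn/=L; nn*=np.sign(nn[2]); 
        if abs(nn[2]-.866)>.06: continue
        k=np.abs((Q-a[0])@nn)<.002
        if k.sum()>best: best=k.sum(); K=k
    c=Q[K].mean(0); nn=np.linalg.svd(Q[K]-c)[2][2]; nn*=np.sign(nn[2])
    print(n,len(Q),best,'n',nn.round(4),'tilt',np.degrees(np.arccos(nn[2])),'az',np.degrees(np.arctan2(nn[1],nn[0])),'c',c.round(4), 'off',nn@c)
    # work plane height
    mm=(np.abs(P[...,0]-.45)<.03)&(np.abs(P[...,1]-.0)<.03); print('table z',np.median(P[mm][:,2]))
    mm=(np.abs(P[...,0]-.555)<.02)&(np.abs(P[...,1]+.12)<.02); print('pad z',np.median(P[mm][:,2]))
```

```text
top 2199 862 n [ 0.377  -0.3321  0.8646] tilt 30.159591729796006 az -41.375771695198004 c [0.5017 0.1681 0.0663] off 0.19062250365797018
table z 0.00133579053891264
pad z 0.009008228040012556
scene 2175 1014 n [ 0.374  -0.3163  0.8718] tilt 29.328808056248594 az -40.22064289484218 c [0.5147 0.1669 0.0619] off 0.19368919209581906
table z 0.0012673510020528855
pad z 0.00878410524097939
```

```bash
cat >> h.py <<'E'
def mouldR(az):
    # z = normal, x = up slope = opposite horizontal lean
    h=np.array([np.cos(az),np.sin(az),0]); t=np.radians(30)
    z=np.sin(t)*h+np.array([0,0,np.cos(t)]); x=-np.cos(t)*h+np.array([0,0,np.sin(t)])
    return np.c_[x,np.cross(z,x),z]
def rect(p,info,Rm,o,xr,yr,z,s=4000):
    ys,xs=np.meshgrid(np.arange(yr[0],yr[1],1/s),np.arange(xr[1],xr[0],-1/s))
    W=o+xs[...,None]*Rm[:,0]+ys[...,None]*Rm[:,1]+z*Rm[:,2]
    q=proj(info,W.reshape(-1,3)).reshape(*xs.shape,2).astype(np.float32)
    return cv2.remap(p,q[...,0],q[...,1],cv2.INTER_CUBIC)
E
python3 - <<'E'
from h import *
Z={n:np.load(f'{n}0.npz') for n in ['top','scene']}
Rm=mouldR(np.radians(-41)); n=Rm[:,2]
c=np.array([.508,.1675,.0641]); f=n@c  # face
o=np.array([.50,.158,.06]); o=o+n*(f-.012-n@o); print('o',o.round(4),Rm.round(3))
ims=[]
for k in ['top','scene']:
    im=rect(Z[k]['p'],viewer.camera_info(k),Rm,o,(-.09,.09),(-.12,.08),.012,2000)
    im=im[...,::-1].copy()
    for y in np.arange(-.1,.08,.02): cv2.line(im,(int((y+.12)*2000),0),(int((y+.12)*2000),359),(0,255,255) if abs(y)>1e-6 else (0,0,255),1)
    for x in np.arange(-.08,.09,.02): cv2.line(im,(0,int((.09-x)*2000)),(399,int((.09-x)*2000)),(0,255,255) if abs(x)>1e-6 else (0,0,255),1)
    ims.append(im)
cv2.imwrite('pics/rect0.png',np.hstack(ims))
E
```

```text
o [0.4968 0.1608 0.0526] [[-0.654 -0.656  0.377]
 [ 0.568 -0.755 -0.328]
 [ 0.5    0.     0.866]]
```

View pics/rect0.png

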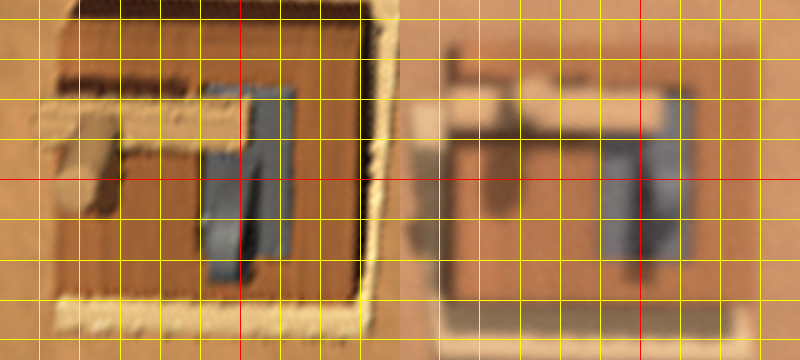

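```bash
cat >> h.py <<'E'
def wire(p,info,Rm,o,box,s,lines=None):
    (u0,u1,v0,v1)=box
    im=cv2.resize(p[v0:v1,u0:u1,::-1],None,fx=s,fy=s,interpolation=cv2.INTER_CUBIC)
    def rc(x0,x1,y0,y1,z): return [[x0,y0,z],[x1,y0,z],[x1,y1,z],[x0,y1,z]]
    k0=0.0
    S=[(rc(-65,65,-95,55,12),(0,255,0)),(rc(-44,44,-24,24,12),(0,255,255)),
       (rc(-42,42,-22,22,10),(255,255,0)),(rc(-25,1,-7,7,48),(255,0,255)),(rc(-34,10,-7,7,10),(255,0,255))]+(lines or [])
    for L,c in S:
        q=proj(info,o+np.array(L)/1000@Rm.T)
        q=((q-[u0,v0]+.5)*s).astype(int)
        cv2.polylines(im,[q.reshape(-1,1,2)],True,c,1)
    return im
E
cat > w.py <<'E'
from h import *
import sys
az,ox,oy,oz=map(float,sys.argv[1:5])
Z={n:np.load(f'{n}0.npz') for n in ['top','scene']}
Rm=mouldR(np.radians(az)); o=np.array([ox,oy,oz])
a=wire(Z['top']['p'],viewer.camera_info('top'),Rm,o,(262,342,120,200),5)
b=wire(Z['scene']['p'],viewer.camera_info('scene'),Rm,o,(308,388,212,292),5)
cv2.imwrite(sys.argv[5],np.hstack([a,b]))
E
python3 w.py -41 .4968 .1608 .0526 pics/w0.png
```

```text
(no output)
```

View pics/w0.png

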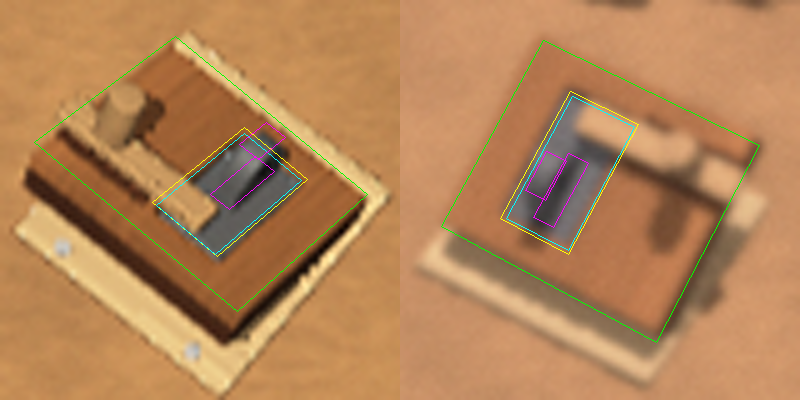

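```bash
cat > w2.py <<'E'
from h import *
import sys
az,ox,oy,oz=map(float,sys.argv[1:5])
Z={n:np.load(f'{n}0.npz') for n in ['top','scene']}
Rm=mouldR(np.radians(az)); o=np.array([ox,oy,oz])
kn=[([[30+11*np.cos(t),float(sys.argv[6])+11*np.sin(t),z] for t in np.linspace(0,6.2,20)],(255,0,0)) for z in (float(sys.argv[7])+18,float(sys.argv[7])-18)]
a=wire(Z['top']['p'],viewer.camera_info('top'),Rm,o,(268,328,130,180),6.6,kn)
b=wire(Z['scene']['p'],viewer.camera_info('scene'),Rm,o,(320,380,222,272),6.6,kn)
cv2.imwrite(sys.argv[5],np.hstack([a,b]))
E
python3 w2.py -41 .4968 .1608 .0526 pics/w1.png -65 41.5
```

```text
(no output)
```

View pics/w1.png

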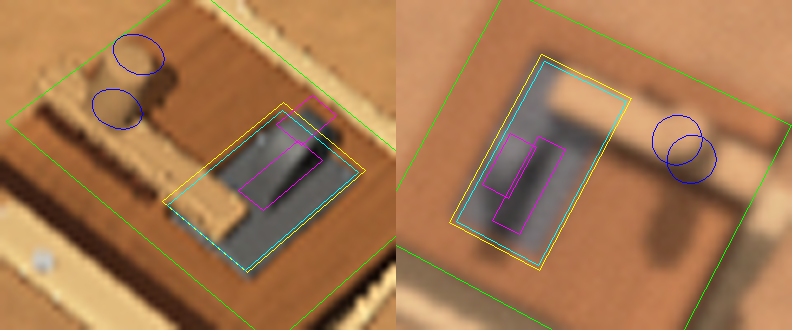

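```bash
cat > fit.py <<'E'
from h import *
from scipy.optimize import minimize
Z={n:np.load(f'{n}0.npz') for n in ['top','scene']}
B={'top':(275,335,125,185),'scene':(315,375,218,278)}; s=8
I={n:viewer.camera_info(n) for n in B}; G={}
for n,(u0,u1,v0,v1) in B.items():
    c=Z[n]['p'][v0:v1,u0:u1].astype(np.float32)
    sat=(c[...,0]-c[...,2])   # R-B : ~0 for grey, large for wood
    G[n]=cv2.resize(sat,None,fx=s,fy=s,interpolation=cv2.INTER_CUBIC)
    cv2.imwrite(f'pics/g_{n}.png',np.clip(G[n]*2+60,0,255))
    print(n,np.percentile(sat,[1,5,10,30,50,90]))
def hull(n,pts,Rm,o):
    u0,u1,v0,v1=B[n]
    q=((proj(I[n],o+np.array(pts)/1000@Rm.T)-[u0,v0]+.5)*s-.5)
    return cv2.convexHull(q.astype(np.float32)).reshape(-1,2)
def box(x0,x1,y0,y1,z0,z1): return [[x,y,z] for x in(x0,x1) for y in(y0,y1) for z in(z0,z1)]
lug=[[-34,y,10] for y in(-7,7)]+[[10,y,10] for y in(-7,7)]+[[-12+13*np.cos(t),y,35+13*np.sin(t)] for t in np.linspace(0,np.pi,9) for y in(-7,7)]
plate=box(-42,42,-22,22,10,10.01); keep=box(20,40,-81,24,12,23.5); 
def mask(n,Rm,o):
    u0,u1,v0,v1=B[n]; m=np.zeros(((v1-v0)*s,(u1-u0)*s),np.uint8)
    for P,val in((plate,1),(keep,0),(lug,1)):
        cv2.fillConvexPoly(m,np.round(hull(n,P,Rm,o)*16).astype(np.int32),val,shift=4)
    return cv2.GaussianBlur(m.astype(np.float32),(0,0),s*.5)
def cost(p,cams,bd):
    Rm=mouldR(p[0]); o=np.array(p[1:4]); c=0
    for n in cams:
        g=np.clip((G[n]-lo[n])/(hi[n]-lo[n]),0,1); t=1-mask(n,Rm,o)
        c+=np.mean((g-t)**2)
    return c+bd*(((Rm[:,2]@o-off)/.0015)**2)*1e-3+ (np.degrees(p[0])+41)**2*1e-4*.3
lo={'top':5,'scene':10};hi={'top':60,'scene':50}
Rm=mouldR(np.radians(-41)); off=Rm[:,2]@np.array([.4968,.1608,.0526])
if __name__=='__main__':
    for cams in (['top'],['scene'],['top','scene']):
        best=None
        for dx in(-.004,.002):
            x0=np.array([np.radians(-41),.4968+dx,.1608,.0526])
            sim=np.vstack([x0]+[x0+d for d in np.diag([.08,.006,.006,.004])])
            q=minimize(cost,x0,args=(cams,1),method='Nelder-Mead',options=dict(initial_simplex=sim,maxiter=400,xatol=1e-5,fatol=1e-7))
            if best is None or q.fun<best.fun: best=q
        p=best.x; print(cams,best.fun.round(5),np.degrees(p[0]).round(2),p[1:].round(4),'offerr',(mouldR(p[0])[:,2]@p[1:]-off).round(4))
E
python3 fit.py
```

```text
top [  2.    6.   39.9  97.  104.  112. ]
scene [  3.   6.  45.  80.  98. 105.]
['top'] 0.02348 -41.31 [0.4929 0.1603 0.0554] offerr -0.0001
['scene'] 0.00618 -40.7 [0.4918 0.1607 0.0534] offerr -0.0
['top', 'scene'] 0.02975 -41.17 [0.4932 0.1603 0.0544] offerr -0.0003[ WARN:0@1.279] global loadsave.cpp:1063 imwrite_ Unsupported depth image for selected encoder is fallbacked to CV_8U.
```

```bash
python3 w2.py -41.1 .4930 .1604 .0542 pics/w2.png -65 41.5
```

```text
(no output)
```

View pics/w2.png

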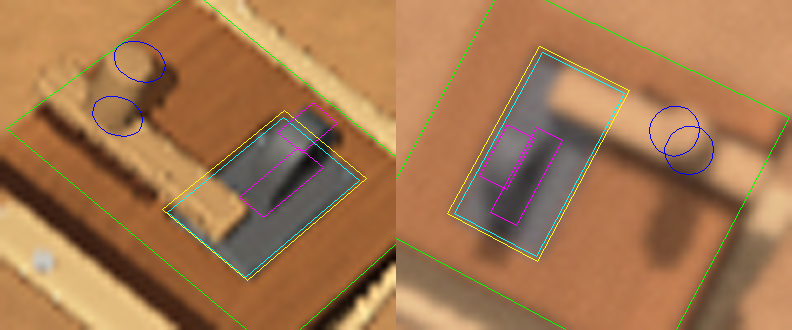

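Run:
```python
from h import *
Rm=mouldR(np.radians(-41.1)); o=np.array([.4930,.1604,.0542])
for n in ['top','scene']:
    z=np.load(f'{n}0.npz'); i=viewer.camera_info(n); v,u=np.mgrid[0:400,0:640]
    M=(unproj(i,u,v,z['d'])-o)@Rm*1000
    k=(M[...,2]>30)&(M[...,2]<90)&(abs(M[...,0]-30)<30)&(M[...,1]<-20)&(M[...,1]>-110)
    Q=M[k]; print(n,len(Q),'min',Q.min(0).round(1),'max',Q.max(0).round(1))
    T=Q[Q[:,2]>Q[:,2].max()-7]; print(' top',len(T),T.mean(0).round(1),T.min(0).round(1),T.max(0).round(1))
    k=(M[...,2]>18)&(M[...,2]<28)&(abs(M[...,0]-30)<20)&(M[...,1]<30)&(M[...,1]>-130); Q=M[k]; print(' bar',Q.min(0).round(1),Q.max(0).round(1),np.median(Q,0).round(1))
    k=(M[...,2]>40)&(M[...,2]<60)&(abs(M[...,0]+12)<30)&(abs(M[...,1])<20); Q=M[k]; print(' lug',len(Q),Q.mean(0).round(1),Q.min(0).round(1),Q.max(0).round(1))
    k=(abs(M[...,0]+40)<8)&(M[...,1]<-35)&(M[...,1]>-75); print(' face z',np.median(M[k][:,2]))
# triangulate knob centre
t={'top':(286.4,141.),'scene':(361.1,243.3)}
A=[];b=[]
for n,(u,v) in t.items():
    i=viewer.camera_info(n); a=unproj(i,u,v,.5);c=unproj(i,u,v,1.0);d=(c-a)/np.linalg.norm(c-a);P=np.eye(3)-np.outer(d,d);A.append(P);b.append(P@a)
x=np.linalg.lstsq(np.vstack(A),np.hstack(b),rcond=None)[0];print('tri',x.round(4),((x-o)@Rm*1000).round(1))
```

```text
top 89 min [ 26.3 -77.2  30.3] max [ 47.3 -56.2  62.7]
 top 35 [ 35.1 -67.2  58.3] [ 26.3 -76.5  56. ] [ 47.3 -58.2  62.7]
 bar [  10.5 -100.2   18.2] [48.3  6.8 27.9] [ 37.  -39.4  22.3]
 lug 42 [-6.9  0.7 45.1] [-26.2  -6.2  40.6] [ 6.7  7.3 51.2]
 face z 10.632303231686471
scene 61 min [ 20.4 -79.5  32. ] max [ 41.2 -59.1  63.6]
 top 38 [ 31.  -68.9  60.1] [ 22.4 -78.7  57.3] [ 40.3 -59.1  63.6]
 bar [  10.4 -100.9   18. ] [47.5 26.9 27.9] [ 28.5 -42.7  23.4]
 lug 57 [-14.1  -1.   46.4] [-29.7  -8.5  40. ] [ 0.9  7.6 53.6]
 face z 12.495035595058761
tri [0.5358 0.2104 0.1088] [ 27.9 -65.8  46.9]
```

```bash
cat >> h.py <<'E'
Rm=mouldR(np.radians(-41.1)); o=np.array([.4930,.1604,.0542])
def M2W(p): return o+Rm@(np.array(p)/1000)
def tgt(Pw,Rt):
    s=r.state(); R0=R.from_quat(s['eef_rot']).as_matrix()
    print('t',round(s['t'],2),'shift cm',(R0.T@(Pw-s['position'])*100).round(2),'rotvec',R.from_matrix(R0.T@Rt).as_rotvec().round(3))
def toolR(sg): return np.c_[sg*Rm[:,0],-sg*Rm[:,1],-Rm[:,2]]
E
python3 - <<'E'
from h import *
for sg in (1,-1):
    tgt(M2W([31,-67.5,85]),toolR(sg))
print(M2W([31,-67.5,85]), r.state()['joint_pos'])
E
```

```text
t 0.6 shift cm [-44.02 -24.     7.93] rotvec [-0.091  0.518  0.341]
t 0.6 shift cm [-44.02 -24.     7.93] rotvec [-0.725 -0.128 -2.706]
[0.54916852 0.20097549 0.14331216] [ 1.02451099e+00  5.27466729e-01  1.43269665e+00 -3.98031027e-05
  1.18138933e+00 -1.78461781e-01]
```

Emit:
{"method": "jog_arm", "body": {"targets": [[0.3, -44, -24, 3, -0.09, 0.52, 0.34], [0.3, -44, -24, 3, -0.09, 0.52, 0.34], [0.3, -44, -24, 3, -0.09, 0.52, 0.34], [0.3, -44, -24, 3, -0.09, 0.52, 0.34], [0.3, -44, -24, 3, -0.09, 0.52, 0.34], [0.3, -44, -24, 3, -0.09, 0.52, 0.34], [0.3, -44, -24, 3, -0.09, 0.52, 0.34], [0.3, -44, -24, 3, -0.09, 0.52, 0.34], [0.3, -44, -24, 3, -0.09, 0.52, 0.34], [0.3, -44, -24, 3, -0.09, 0.52, 0.34], [0.3, -44, -24, 3, -0.09, 0.52, 0.34], [0.3, -44, -24, 3, -0.09, 0.52, 0.34], [0.3, -44, -24, 3, -0.09, 0.52, 0.34], [0.3, -44, -24, 5, -0.09, 0.52, 0.34], [0.3, -44, -24, 7.9, -0.09, 0.52, 0.34], [0.3, -44, -24, 7.9, -0.09, 0.52, 0.34], [0.3, -44, -24, 7.9, -0.09, 0.52, 0.34]], "grip_force": 20}}

```text
t: 2.3
position: [0.5477, 0.2024, 0.1439]
eef_rot: [0.337, 0.905, 0.09, -0.244]
wrist_force: [-0.1, -0.4, 0.2]
grip_width: 0.0567
```

```bash
cat > look.py <<'E'
from h import *
import sys
ims=[]
for n,b in (('top',(230,350,90,210)),('scene',(290,410,170,290))):
    p,d,i=cam(n); np.savez(f'{n}_{sys.argv[1]}.npz',p=p,d=d); u0,u1,v0,v1=b
    ims.append(cv2.resize(p[v0:v1,u0:u1,::-1],None,fx=3.3,fy=3.3,interpolation=cv2.INTER_CUBIC))
cv2.imwrite(f'pics/{sys.argv[1]}.png',np.hstack(ims))
s=r.state(); print('tcp mould',((s['position']-o)@Rm*1000).round(1),'rot err',R.from_matrix(toolR(1).T@R.from_quat(s['eef_rot']).as_matrix()).as_rotvec().round(3),s['joint_pos'].round(2),s['grip_width'],s['wrist_force'].round(2))
E
python3 look.py a1
python3 - <<'E'
from h import *
tgt(M2W([31,-67.5,85]),toolR(1))
E
```

```text
tcp mould [ 32.3 -68.2  86.1] rot err [ 0.001  0.    -0.003] [-0.01  0.73  1.4   0.33  1.44 -0.99] 0.056622306812769925 [-0.41 -0.11  0.36]
t 2.4 shift cm [-0.13 -0.07  0.11] rotvec [-0.001 -0.     0.003]
```

View pics/a1.png

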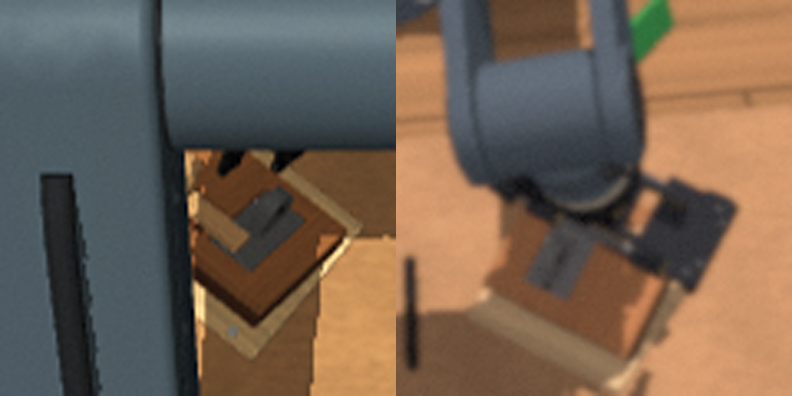

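The arm is over the knob, which the gripper hides; the bracket is still visible in both views. I'll descend and close on the knob.

Emit:
{"method": "jog_arm", "body": {"targets": [[0.3, -0.1, 0, 2, 0, 0, 0], [0.3, -0.1, 0, 4, 0, 0, 0], [0.3, -0.1, 0, 5.6, 0, 0, 0], [0.3, -0.1, 0, 5.6, 0, 0, 0], [-1, -0.1, 0, 5.6, 0, 0, 0], [-1, -0.1, 0, 5.6, 0, 0, 0], [-1, -0.1, 0, 5.6, 0, 0, 0], [-1, -0.1, 0, 5.6, 0, 0, 0], [-1, -0.1, 0, 5.6, 0, 0, 0]], "grip_force": 15}}

```text
t: 3.3
position: [0.5288, 0.2187, 0.095]
eef_rot: [0.338, 0.905, 0.09, -0.243]
wrist_force: [-1.1, -0.5, 0.0]
grip_width: 0.0245
```

Run:
```python
from h import *
s=r.state(); print('tcp mould',((s['position']-o)@Rm*1000).round(1),s['grip_width'],s['wrist_force'])
```

```text
tcp mould [ 30.2 -67.4  29.6] 0.024507851964251873 [-1.08020725 -0.45043137  0.00468701]
```

Emit:
{"method": "jog_arm", "body": {"targets": [[-1, 0, 0, 0, 0, 0, 0], [-1, 0, 0, 0, 0, 0, 0], [-1, 0, 1, 0, 0, 0, 0], [-1, 0, 2, 0, 0, 0, 0], [-1, 0, 3, 0, 0, 0, 0], [-1, 0, 4, 0, 0, 0, 0], [-1, 0, 4.6, 0, 0, 0, 0], [-1, 0, 4.9, 0, 0, 0, 0], [-1, 0, 5, 0, 0, 0, 0], [-1, 0, 5, 0, 0, 0, 0]]}}

```text
t: 4.3
position: [0.5568, 0.2528, 0.0946]
eef_rot: [0.337, 0.905, 0.084, -0.247]
wrist_force: [-6.6, -13.2, 8.9]
grip_width: 0.0215
```

```bash
python3 - <<'E'
from h import *
s=r.state(); print('tcp mould',((s['position']-o)@Rm*1000).round(1),s['grip_width'],(s['wrist_force']@Rm).round(1))
E
python3 look.py a2
```

```text
tcp mould [  31.2 -111.6   28.6] 0.021517551495667347 [ 1.2 14.3  9.6]
tcp mould [  31.2 -111.6   28.6] rot err [0.016 0.005 0.   ] [ 0.06  0.82  1.36  0.36  1.38 -0.94] 0.021140317814158188 [ -9.07 -13.6    9.51]
```

View pics/a2.png

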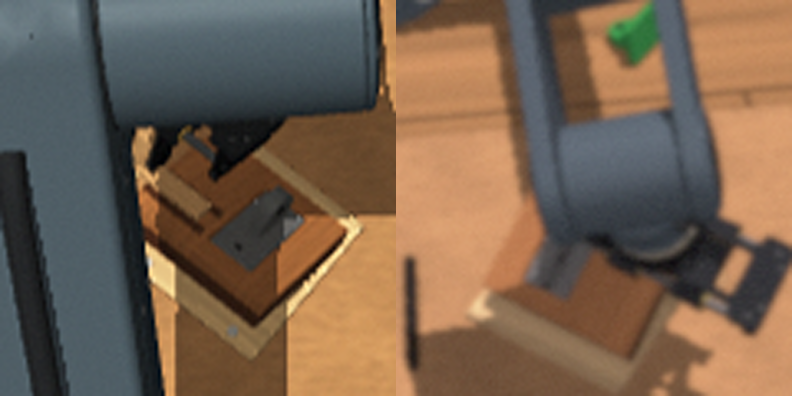

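Emit:
{"method": "jog_arm", "body": {"targets": [[-1, 0, 0, 0, 0, 0, 0], [-1, 0, 0.3, 0, 0, 0, 0], [-1, 0, 0.6, 0, 0, 0, 0], [-1, 0, 0.6, 0, 0, 0, 0]]}}

```text
t: 4.8
position: [0.5567, 0.253, 0.0943]
eef_rot: [0.336, 0.905, 0.079, -0.251]
wrist_force: [-14.2, -24.6, 12.9]
grip_width: 0.0214
```

Run:
```python
from h import *
s=r.state(); print('tcp mould',((s['position']-o)@Rm*1000).round(1),s['grip_width'],(s['wrist_force']@Rm).round(1),s['torque'])
```

```text
tcp mould [  31.2 -111.6   28.3] 0.02141213223344348 [ 1.7 27.9 13.9] [-3.22180378  2.78704542  2.55599043]
```

Run:
```python
from h import *
i=viewer.camera_info('top')
def onplane(u,v,z):
    a=unproj(i,u,v,.5);b=unproj(i,u,v,1.); n=Rm[:,2]; k=(z/1000-(a-o)@n)/((b-a)@n); return (a+k*(b-a)-o)@Rm*1000
print('old',onplane(304.4,162.6,23.5).round(1)); print('new',onplane(292.5,155.5,23.5).round(1))
A=np.load('top0.npz')['p'];B=np.load('top_a2.npz')['p']
f=lambda p:cv2.resize(p[130:180,262:322,::-1],None,fx=6.6,fy=6.6,interpolation=cv2.INTER_CUBIC)
rr=[]
for p in (A,B):
    im=f(p)
    for y in range(-100,41,10):
        q=proj(i,np.array([M2W([x,y,23.5]) for x in (20,40)])); q=((q-[262,130]+.5)*6.6).astype(int)
        cv2.line(im,tuple(map(int,q[0])),tuple(map(int,q[1])),(0,0,255) if y==0 else (0,255,0),1)
    rr.append(im)
cv2.imwrite('pics/bar.png',np.hstack(rr))
```

```text
old [28.9  5.3 23.5]
new [ 36.8 -32.6  23.5]
```

View pics/bar.png

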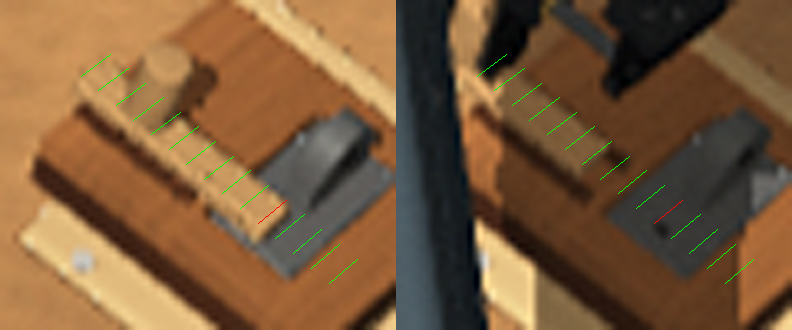

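The keeper met a hard stop: the force rises linearly with the command and the bar does not move any further. I'll unload, release, back off and check it by camera.

Emit:
{"method": "jog_arm", "body": {"targets": [[-1, 0, -0.6, 0, 0, 0, 0], [-1, 0, -1, 0, 0, 0, 0], [-1, 0, -1.1, 0, 0, 0, 0], [0.3, 0, -1.1, 0, 0, 0, 0], [0.3, 0, -1.1, 0, 0, 0, 0], [0.3, 0, -1.1, 0, 0, 0, 0], [0.3, 0, -1.1, -2, 0, 0, 0], [0.3, 0, -1.1, -5, 0, 0, 0], [0.3, 0, -1.1, -9, 0, 0, 0], [0.3, 0, -1.1, -13, 0, 0, 0], [0.3, 0, -1.1, -14, 0, 0, 0], [0.3, 0, -1.1, -14, 0, 0, 0]]}}

```text
t: 6.0
position: [0.6129, 0.2067, 0.2169]
eef_rot: [0.339, 0.905, 0.091, -0.241]
wrist_force: [1.0, -0.2, 0.6]
grip_width: 0.0564
```

```bash
python3 look.py a3
```

```text
tcp mould [  30.5 -112.3  167.2] rot err [ 0.003  0.003 -0.   ] [-0.01  0.73  1.17  0.33  1.65 -0.9 ] 0.056655852866875696 [-0.1  -0.19  0.64]
```

View pics/a3.png

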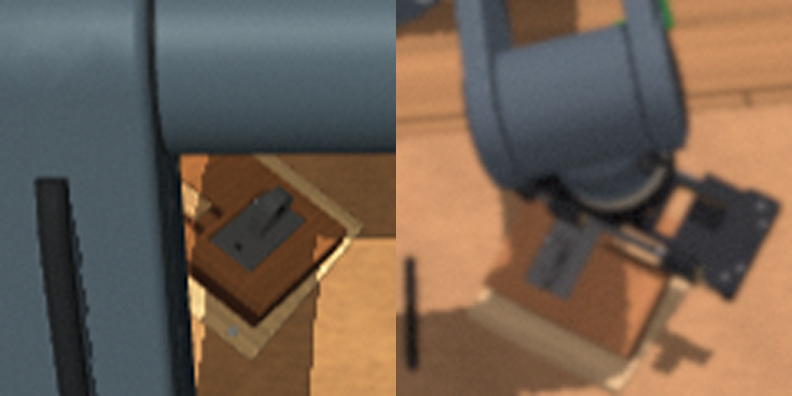

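Run:
```python
from h import *
s=r.state(); R0=R.from_quat(s['eef_rot']).as_matrix(); print((R0.T@np.array([-8,-35,6])).round(2))
```

```text
[-11.64 -31.69 -13.62]
```

Emit:
{"method": "jog_arm", "body": {"targets": [[0.3, -11.6, -31.7, -13.6, 0, 0, 0], [0.3, -11.6, -31.7, -13.6, 0, 0, 0], [0.3, -11.6, -31.7, -13.6, 0, 0, 0], [0.3, -11.6, -31.7, -13.6, 0, 0, 0], [0.3, -11.6, -31.7, -13.6, 0, 0, 0], [0.3, -11.6, -31.7, -13.6, 0, 0, 0], [0.3, -11.6, -31.7, -13.6, 0, 0, 0], [0.3, -11.6, -31.7, -13.6, 0, 0, 0], [0.3, -11.6, -31.7, -13.6, 0, 0, 0], [0.3, -11.6, -31.7, -13.6, 0, 0, 0]]}}

```text
t: 7.1
position: [0.5298, -0.141, 0.2743]
eef_rot: [0.338, 0.904, 0.091, -0.245]
wrist_force: [0.2, 0.1, -0.3]
grip_width: 0.0566
```

```bash
python3 look.py a4
python3 - <<'E'
from h import *
for n in ['top','scene']:
  i=viewer.camera_info(n); v,u=np.mgrid[0:400,0:640]
  for f in ('0','_a4'):
    z=np.load(f'{n}{f}.npz'); M=(unproj(i,u,v,z['d'])-o)@Rm*1000
    k=(M[...,2]>30)&(M[...,2]<90)&(abs(M[...,0]-30)<30)&(M[...,1]<-20)&(M[...,1]>-150); Q=M[k]
    if len(Q)==0: print(n,f,'none'); continue
    T=Q[Q[:,2]>Q[:,2].max()-7]; print(n,f,len(T),T.mean(0).round(1),T.min(0).round(1),T.max(0).round(1))
    k=(M[...,2]>40)&(M[...,2]<60)&(abs(M[...,0]+12)<30)&(abs(M[...,1])<20); Q=M[k]; print(' lug',len(Q),Q.mean(0).round(1),Q.min(0).round(1),Q.max(0).round(1))
  print(models.spot_point('keeper_knob',n)[:2],models.spot_point('bracket',n)[:3])
E
```

```text
tcp mould [-85.2 202.3 303.9] rot err [ 0.003  0.004 -0.003] [-0.52  0.61  1.24  0.1   1.81 -1.38] 0.05659644407370892 [-0.45 -0.14 -0.41]
top 0 35 [ 35.1 -67.2  58.3] [ 26.3 -76.5  56. ] [ 47.3 -58.2  62.7]
 lug 42 [-6.9  0.7 45.1] [-26.2  -6.2  40.6] [ 6.7  7.3 51.2]
top _a4 38 [  36.8 -110.4   57.3] [  26.6 -121.3   54.8] [ 48.4 -99.5  61.7]
 lug 45 [-7.8  0.9 44.6] [-23.9  -7.   40.6] [ 5.4  8.  51.3]
[{'pixel': [273.5, 134.8], 'p': 0.57}, {'pixel': [436.1, 148.1], 'p': 0.5}] [{'pixel': [157.2, 205.4], 'p': 0.8}, {'pixel': [307.1, 163.2], 'p': 0.68}, {'pixel': [252.3, 279.4], 'p': 0.53}]
scene 0 38 [ 31.  -68.9  60.1] [ 22.4 -78.7  57.3] [ 40.3 -59.1  63.6]
 lug 57 [-14.1  -1.   46.4] [-29.7  -8.5  40. ] [ 0.9  7.6 53.6]
scene _a4 41 [  31.7 -112.5   59.8] [  22.4 -121.9   56.9] [  41.2 -102.3   63.5]
 lug 55 [-15.6  -0.8  46.3] [-31.9  -8.2  40.1] [ 1.   8.2 52.5]
[{'pixel': [378.2, 247.3], 'p': 0.53}] [{'pixel': [342.8, 247.7], 'p': 0.9}, {'pixel': [461.3, 212.2], 'p': 0.69}, {'pixel': [365.0, 181.9], 'p': 0.5}]
```

View pics/a4.png

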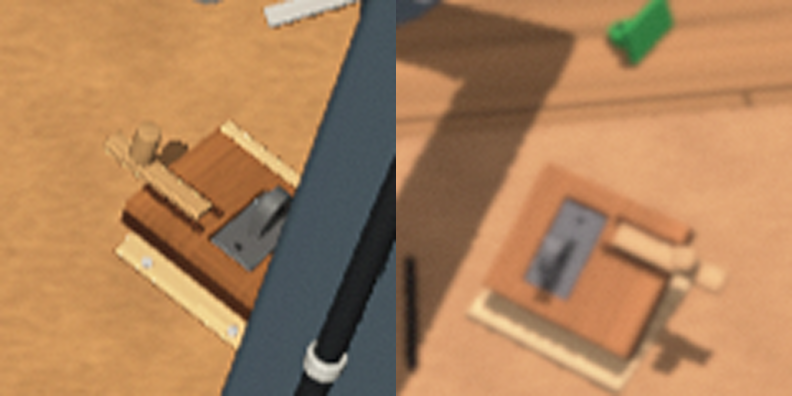

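Run:
```python
from h import *
tgt(M2W([31,-111.5,85]),toolR(1))
```

```text
t 7.4 shift cm [11.53 31.53 21.92] rotvec [-0.003 -0.002  0.003]
```

Both cameras put the shift at about 43.5 mm, which is at the 44 mm threshold, although the bar stopped hard. I'll take the knob again at a different height and check whether that is really the end stop.

Emit:
{"method": "jog_arm", "body": {"targets": [[0.3, 11.5, 31.5, 15, 0, 0, 0], [0.3, 11.5, 31.5, 15, 0, 0, 0], [0.3, 11.5, 31.5, 15, 0, 0, 0], [0.3, 11.5, 31.5, 15, 0, 0, 0], [0.3, 11.5, 31.5, 15, 0, 0, 0], [0.3, 11.5, 31.5, 15, 0, 0, 0], [0.3, 11.5, 31.5, 15, 0, 0, 0], [0.3, 11.5, 31.5, 15, 0, 0, 0], [0.3, 11.5, 31.5, 18, 0, 0, 0], [0.3, 11.5, 31.5, 22, 0, 0, 0], [0.3, 11.5, 31.5, 25, 0, 0, 0], [0.3, 11.5, 31.5, 26.3, 0, 0, 0], [0.3, 11.5, 31.5, 26.3, 0, 0, 0], [-1, 11.5, 31.5, 26.3, 0, 0, 0], [-1, 11.5, 31.5, 26.3, 0, 0, 0], [-1, 11.5, 31.5, 26.3, 0, 0, 0], [-1, 11.5, 31.5, 26.3, 0, 0, 0], [-1, 11.5, 31.5, 26.3, 0, 0, 0], [-1, 11.5, 31.5, 26.3, 0, 0, 0]], "grip_force": 20}}

```text
t: 9.3
position: [0.5629, 0.2465, 0.1058]
eef_rot: [0.338, 0.905, 0.091, -0.243]
wrist_force: [1.1, -0.1, 1.4]
grip_width: 0.0214
```

```bash
cat > st.py <<'E'
from h import *
s=r.state(); print('tcp mould',((s['position']-o)@Rm*1000).round(1),'grip',round(s['grip_width'],4),'F mould',(s['wrist_force']@Rm).round(1),'rot',R.from_matrix(toolR(1).T@R.from_quat(s['eef_rot']).as_matrix()).as_rotvec().round(3),'T mould',(s['torque']@Rm).round(2))
E
python3 st.py
```

```text
tcp mould [  29.2 -110.8   42.7] grip 0.0214 F mould [-0.  -0.6  1.7] rot [ 0.001  0.001 -0.001] T mould [-0.06  0.32 -0.05]
```

Emit:
{"method": "jog_arm", "body": {"targets": [[-1, 0, 0.3, 0, 0, 0, 0], [-1, 0, 0.6, 0, 0, 0, 0], [-1, 0, 0.9, 0, 0, 0, 0], [-1, 0, 0.9, 0, 0, 0, 0]]}}

```text
t: 9.7
position: [0.5633, 0.2474, 0.1054]
eef_rot: [0.337, 0.905, 0.083, -0.247]
wrist_force: [-7.3, -16.6, 8.3]
grip_width: 0.0212
```

```bash
python3 st.py
```

```text
tcp mould [  29.2 -111.8   42.3] grip 0.0212 F mould [-0.5 17.3  9.9] rot [0.019 0.004 0.   ] T mould [3.05 0.39 0.08]
```

Same stop at y = -111.8, with the force climbing to 17 N, so this is the keeper's end stop. I'll unload, release and move over the lug.

Emit:
{"method": "jog_arm", "body": {"targets": [[-1, 0, -0.5, 0, 0, 0, 0], [-1, 0, -0.8, 0, 0, 0, 0], [0, 0, -0.8, 0, 0, 0, 0], [0, 0, -0.8, 0, 0, 0, 0], [0, 0, -0.8, -1, 0, 0, 0], [0, 0, -0.8, -3, 0, 0, 0], [0, 0, -0.8, -5.8, 0, 0, 0], [0, -2, -4, -5.8, 0, 0, 0], [0, -4.2, -8, -5.8, 0, 0, 0], [0, -4.2, -12, -5.8, 0, 0, 0], [0, -4.2, -12, -5.8, 0, 0, 0], [0, -4.2, -12, -5.8, 0, 0, 0]], "grip_force": 20}}

```text
t: 10.9
position: [0.5393, 0.1193, 0.1351]
eef_rot: [0.339, 0.904, 0.091, -0.243]
wrist_force: [0.5, -0.1, 0.8]
grip_width: 0.0436
```

```bash
python3 st.py; python3 look.py a5
```

```text
tcp mould [-13.2   0.5 101. ] grip 0.0436 F mould [ 0.  -0.2  0.9] rot [0.    0.001 0.   ] T mould [-0.01  0.27  0.  ]
tcp mould [-13.   -0.7 100.8] rot err [ 0.001  0.    -0.002] [-0.14  0.72  1.45  0.28  1.42 -1.1 ] 0.043472029278969246 [-0.16 -0.08  0.05]
```

View pics/a5.png

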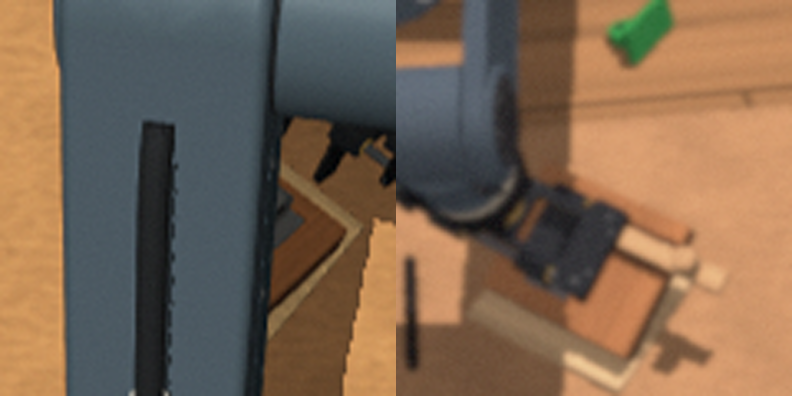

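The keeper is still drawn back, with the bar end clear of the cavity in the scene view at about (650,245). I'll descend over the lug and grip.

Emit:
{"method": "jog_arm", "body": {"targets": [[0, 0, 0, 2.5, 0, 0, 0], [0, 0, 0, 5, 0, 0, 0], [0, 0, 0, 6.5, 0, 0, 0], [0, 0, 0, 7.5, 0, 0, 0], [0, 0, 0, 8.3, 0, 0, 0], [0, 0, 0, 8.3, 0, 0, 0], [-1, 0, 0, 8.3, 0, 0, 0], [-1, 0, 0, 8.3, 0, 0, 0], [-1, 0, 0, 8.3, 0, 0, 0], [-1, 0, 0, 8.3, 0, 0, 0], [-1, 0, 0, 8.3, 0, 0, 0], [-1, 0, 0, 8.3, 0, 0, 0]], "grip_force": 20}}

```text
t: 12.2
position: [0.5077, 0.147, 0.0631]
eef_rot: [0.338, 0.905, 0.091, -0.243]
wrist_force: [1.2, 1.3, 3.3]
grip_width: 0.014
```

```bash
python3 st.py
```

```text
tcp mould [-12.7   0.4  17.7] grip 0.014 F mould [ 1.6 -1.8  2.9] rot [ 0.001  0.001 -0.001] T mould [-0.06  0.22  0.09]
```

Emit:
{"method": "jog_arm", "body": {"targets": [[-1, 0, 0, -0.5, 0, 0, 0], [-1, 0, 0, -1.5, 0, 0, 0], [-1, 0, 0, -3, 0, 0, 0], [-1, 0, 0, -5, 0, 0, 0], [-1, 0, 0, -8, 0, 0, 0], [-1, 0, 0, -10, 0, 0, 0], [-1, 0, 0, -10, 0, 0, 0], [-1, 0, 0, -10, 0, 0, 0]]}}

```text
t: 13.0
position: [0.545, 0.114, 0.1493]
eef_rot: [0.339, 0.905, 0.09, -0.243]
wrist_force: [0.4, -0.0, -0.8]
grip_width: 0.0138
```

```bash
python3 st.py; python3 look.py a6
cat > pad.py <<'E'
from h import *
Z={n:np.load(f'{n}0.npz') for n in ['top','scene']}
# tray points: fit from height above mat
for n in Z:
    i=viewer.camera_info(n); v,u=np.mgrid[0:400,0:640]; P=unproj(i,u,v,Z[n]['d'])
    k=(P[...,0]>.42)&(P[...,0]<.66)&(P[...,1]>-.38)&(P[...,1]<-.03)&(P[...,2]>.006)
    k=cv2.morphologyEx(k.astype(np.uint8),cv2.MORPH_OPEN,np.ones((3,3)))>0
    nl,lab,stt,_=cv2.connectedComponentsWithStats(k.astype(np.uint8)); j=1+np.argmax(stt[1:,4]); Q=P[lab==j]
    rc=cv2.minAreaRect(Q[:,:2].astype(np.float32)*1000); print(n,len(Q),'rect',np.round(rc[0],1),np.round(rc[1],1),round(rc[2],2))
    print(' corners',cv2.boxPoints(rc).round(0).tolist(), 'ztop',np.percentile(Q[:,2],[5,20,50,80]).round(4))
E
python3 pad.py
```

```text
tcp mould [-12.8   0.8 117.2] grip 0.0138 F mould [-0.7 -0.2 -0.5] rot [ 0.002  0.001 -0.001] T mould [0.   0.44 0.  ]
tcp mould [-12.2   1.2 115.8] rot err [ 0.004  0.004 -0.   ] [-0.15  0.71  1.43  0.27  1.46 -1.1 ] 0.013816313274956872 [-0.31  0.54 -1.59]
top 1199 rect [ 515.5 -268.3] [168.7 105.4] 76.24
 corners [[444.0, -338.0], [547.0, -363.0], [587.0, -199.0], [484.0, -174.0]] ztop [0.0077 0.0127 0.0164 0.0217]
scene 2581 rect [ 538.5 -216.8] [281.3 120.1] 77.13
 corners [[449.0, -341.0], [566.0, -367.0], [628.0, -93.0], [511.0, -66.0]] ztop [0.007  0.0092 0.0148 0.0195]
```

View pics/a6.png

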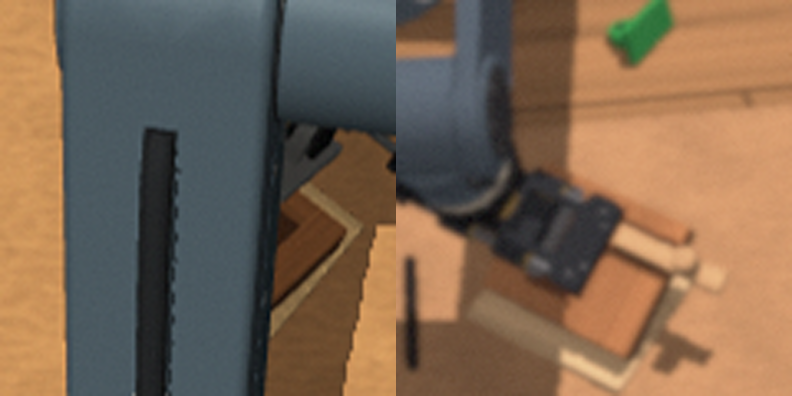

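```bash
cat > tw.py <<'E'
from h import *
import sys
cx,cy,hd,zf=[float(a) for a in sys.argv[1:5]]
Z={n:np.load(f'{n}0.npz') for n in ['top','scene']}
a=np.radians(hd); ex=np.array([np.cos(a),np.sin(a),0]); ey=np.array([-np.sin(a),np.cos(a),0]); c=np.array([cx,cy,0])
def rc(hx,y0,y1,z): return np.array([c+x*ex+y*ey+[0,0,z] for x,y in((-hx,y0),(hx,y0),(hx,y1),(-hx,y1))])
out=[]
for n,(u0,u1,v0,v1),s in (('top',(378,493,110,190),3.45),('scene',(155,275,245,315),3.3)):
    im=cv2.resize(Z[n]['p'][v0:v1,u0:u1,::-1],None,fx=s,fy=s,interpolation=cv2.INTER_CUBIC)
    for L,col in((rc(.058,-.2305,.0485,zf+.014),(0,255,0)),(rc(.052,-.0425,.0425,zf+.014),(255,255,0)),(rc(.05,-.041,.041,zf+.003),(255,0,255)),(rc(.052,-.1335,-.0485,zf+.014),(255,255,0))):
        q=((proj(viewer.camera_info(n),L)-[u0,v0]+.5)*s).astype(int); cv2.polylines(im,[q.reshape(-1,1,2)],True,col,1)
    out.append(im)
h=max(i.shape[0] for i in out); out=[cv2.copyMakeBorder(i,0,h-i.shape[0],0,0,cv2.BORDER_CONSTANT) for i in out]
cv2.imwrite(sys.argv[5],np.hstack(out))
E
python3 tw.py .5585 -.128 -12.7 .005 pics/t1.png
```

```text
(no output)
```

View pics/t1.png

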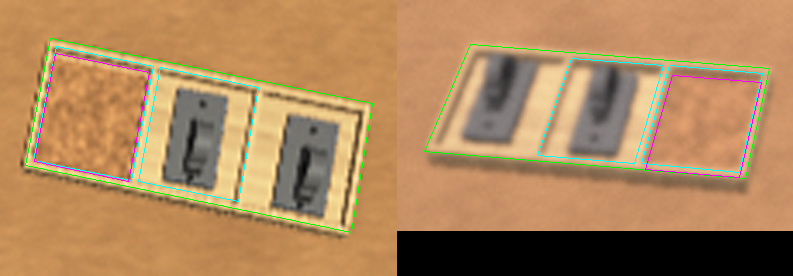

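```bash
cat > place.py <<'E'
from h import *
import sys
a=np.radians(167.3); x=np.array([np.cos(a),np.sin(a),0]); z=np.array([0,0,-1.]); RT=np.c_[x,np.cross(z,x),z]
P=np.array([.5585,-.128,0])-.012*x
if __name__=='__main__':
    P[2]=float(sys.argv[1]); print(P.round(4)); tgt(P,RT)
    s=r.state(); print(s['position'].round(4),s['wrist_force'].round(2),s['grip_width'],s['joint_pos'].round(2))
E
python3 place.py .12
```

```text
[ 0.5702 -0.1306  0.12  ]
t 13.1 shift cm [-17.07 -16.77  -6.6 ] rotvec [ 0.127 -0.517 -0.483]
[0.5438 0.1145 0.1484] [-0.31  0.54 -1.59] 0.013816313274956872 [-0.15  0.71  1.43  0.27  1.46 -1.1 ]
```

Emit:
{"method": "jog_arm", "body": {"targets": [[-1, -2.5, -2.5, -3, 0.02, -0.08, -0.07], [-1, -5, -5, -5, 0.04, -0.15, -0.14], [-1, -7.5, -7.5, -6.6, 0.05, -0.22, -0.21], [-1, -10, -10, -7, 0.07, -0.3, -0.28], [-1, -12.5, -12.5, -7, 0.09, -0.37, -0.35], [-1, -15, -15, -7, 0.11, -0.44, -0.41], [-1, -17.1, -16.8, -6.6, 0.127, -0.517, -0.483], [-1, -17.1, -16.8, -6.6, 0.127, -0.517, -0.483], [-1, -17.1, -16.8, -6.6, 0.127, -0.517, -0.483], [-1, -17.1, -16.8, -6.6, 0.127, -0.517, -0.483], [-1, -17.1, -16.8, -6.6, 0.127, -0.517, -0.483]]}}

```text
t: 14.2
position: [0.5724, -0.1305, 0.1212]
eef_rot: [0.11, 0.994, 0.0, 0.002]
wrist_force: [0.5, 0.7, -2.7]
grip_width: 0.0137
```

```bash
python3 place.py .06
cat > lookt.py <<'E'
from h import *
import sys
ims=[]
for n,b in (('top',(360,500,90,210)),('scene',(150,290,200,320))):
    p,d,i=cam(n); np.savez(f'{n}_{sys.argv[1]}.npz',p=p,d=d); u0,u1,v0,v1=b
    ims.append(cv2.resize(p[v0:v1,u0:u1,::-1],None,fx=2.85,fy=2.85,interpolation=cv2.INTER_CUBIC))
cv2.imwrite(f'pics/{sys.argv[1]}.png',np.hstack(ims))
E
python3 lookt.py b1
```

```text
[ 0.5702 -0.1306  0.06  ]
t 14.2 shift cm [ 0.23 -0.06  6.11] rotvec [0.001 0.003 0.001]
[ 0.5724 -0.1305  0.1212] [ 0.48  0.65 -2.72] 0.013678477263539122 [-0.42  0.61  1.62  0.    0.91 -1.77]
```

View pics/b1.png

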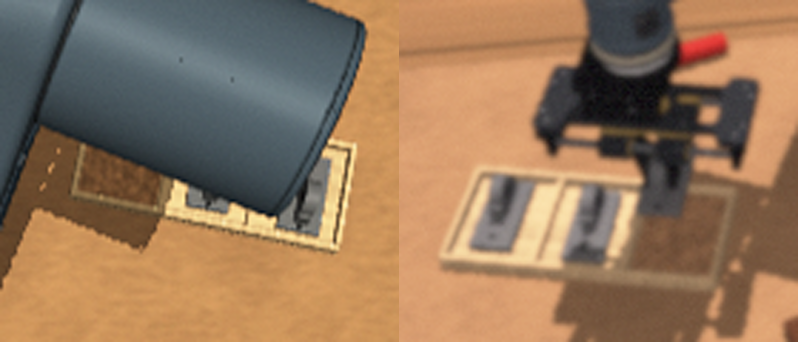

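The bracket hangs upright over the cork in the scene view at about (660,190), aligned with the finished brackets. I'll lower it.

Emit:
{"method": "jog_arm", "body": {"targets": [[-1, 0.2, 0, 2, 0, 0, 0], [-1, 0.2, 0, 4.5, 0, 0, 0], [-1, 0.2, 0, 6.5, 0, 0, 0], [-1, 0.2, 0, 8, 0, 0, 0], [-1, 0.2, 0, 8.3, 0, 0, 0], [-1, 0.2, 0, 8.3, 0, 0, 0], [-1, 0.2, 0, 8.3, 0, 0, 0]]}}

```text
t: 15.0
position: [0.5707, -0.1311, 0.0387]
eef_rot: [0.111, 0.994, -0.0, 0.002]
wrist_force: [-0.9, 1.0, -0.4]
grip_width: 0.0138
```

```bash
python3 place.py .026;python3 lookt.py b2
```

```text
[ 0.5702 -0.1306  0.026 ]
t 15.0 shift cm [0.07 0.04 1.27] rotvec [0.    0.004 0.   ]
[ 0.5707 -0.1311  0.0387] [-0.88  0.96 -0.39] 0.01383049831234113 [-0.42  0.73  1.67  0.    0.73 -1.77]
```

View pics/b2.png

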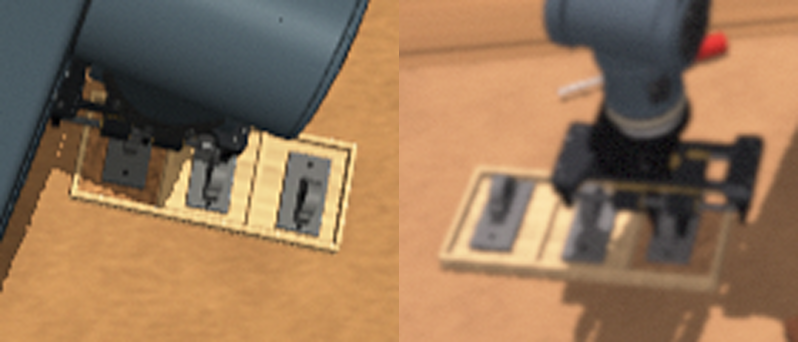

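Emit:
{"method": "jog_arm", "body": {"targets": [[-1, 0, 0, 0.3, 0, 0, 0], [-1, 0, 0, 0.6, 0, 0, 0], [-1, 0, 0, 0.9, 0, 0, 0], [-1, 0, 0, 1, 0, 0, 0], [-1, 0, 0, 1, 0, 0, 0]]}}

```text
t: 15.6
position: [0.5697, -0.1309, 0.0275]
eef_rot: [0.111, 0.994, 0.0, 0.001]
wrist_force: [-0.8, 0.3, -0.9]
grip_width: 0.0139
```

Emit:
{"method": "jog_arm", "body": {"targets": [[-1, 0, 0, 0.1, 0, 0, 0], [-1, 0, 0, 0.2, 0, 0, 0], [-1, 0, 0, 0.2, 0, 0, 0]]}}

```text
t: 15.9
position: [0.57, -0.131, 0.0259]
eef_rot: [0.111, 0.994, 0.0, 0.001]
wrist_force: [0.1, 0.0, -0.8]
grip_width: 0.0139
```

Emit:
{"method": "jog_arm", "body": {"targets": [[-1, 0, 0, 0.1, 0, 0, 0], [-1, 0, 0, 0.15, 0, 0, 0], [-1, 0, 0, 0.15, 0, 0, 0]]}}

```text
t: 16.2
position: [0.5701, -0.131, 0.0257]
eef_rot: [0.11, 0.994, 0.0, 0.002]
wrist_force: [-1.6, 0.7, 7.0]
grip_width: 0.0137
```

```bash
python3 place.py .024; python3 lookt.py b3;  python3 - <<'E'
from h import *
z=np.load('scene_b3.npz');i=viewer.camera_info('scene'); v,u=np.mgrid[0:400,0:640]; P=unproj(i,u,v,z['d'])
p=z['p'].astype(int)
# bracket plate pts
k=(abs(P[...,0]-.558)<.06)&(abs(P[...,1]+.128)<.045)&(P[...,2]<.06)&(abs(p[...,0]-p[...,2])<20)
Q=P[k]; print(len(Q),np.percentile(Q[:,2],[5,20,40,60,80]).round(4))
z0=np.load('scene0.npz'); P0=unproj(i,u,v,z0['d']);p0=z0['p'].astype(int)
c=np.array([.5585,-.128])-.091*np.array([np.cos(np.radians(77.3)),np.sin(np.radians(77.3))])
k=(abs(P0[...,0]-c[0])<.06)&(abs(P0[...,1]-c[1])<.045)&(P0[...,2]<.06)&(abs(p0[...,0]-p0[...,2])<20)
Q=P0[k]; print('finished',len(Q),np.percentile(Q[:,2],[5,20,40,60,80]).round(4))
E
```

```text
[ 0.5702 -0.1306  0.024 ]
t 16.2 shift cm [-0.    0.04  0.17] rotvec [0.    0.003 0.   ]
[ 0.5701 -0.131   0.0257] [-1.65  0.7   7.03] 0.01367907236857078 [-0.42  0.76  1.67  0.    0.71 -1.77]
236 [0.0159 0.018  0.02   0.0317 0.0465]
finished 319 [0.0131 0.0149 0.0163 0.0183 0.0353]
```

View pics/b3.png

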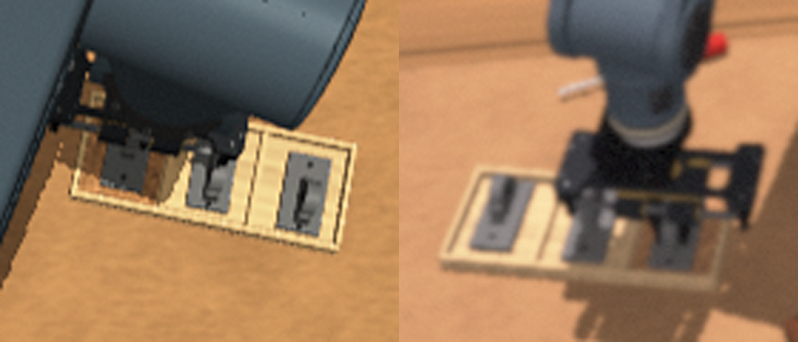

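Contact came at the expected height (TCP at 25.7 mm, 7 N). I'll release and retreat.

Emit:
{"method": "jog_arm", "body": {"targets": [[-1, 0, 0, -0.1, 0, 0, 0], [-0.5, 0, 0, -0.1, 0, 0, 0], [-0.3, 0, 0, -0.1, 0, 0, 0], [-0.1, 0, 0, -0.1, 0, 0, 0], [-0.1, 0, 0, -0.1, 0, 0, 0], [-0.1, 0, 0, -1.5, 0, 0, 0], [-0.1, 0, 0, -4, 0, 0, 0], [-0.1, 0, 0, -8, 0, 0, 0], [-0.1, 0, 0, -12, 0, 0, 0], [-0.1, 0, 0, -16, 0, 0, 0], [-0.1, 0, 0, -18, 0, 0, 0], [-0.1, 0, 0, -18, 0, 0, 0]]}}

```text
t: 17.5
position: [0.5717, -0.1318, 0.2092]
eef_rot: [0.111, 0.994, -0.001, 0.006]
wrist_force: [-0.6, 0.5, -0.3]
grip_width: 0.0388
```

Run:
```python
from h import *
s=r.state(); R0=R.from_quat(s['eef_rot']).as_matrix(); print(s['position'],s['wrist_force'],(R0.T@np.array([-15,10,5])).round(2))
```

```text
[ 0.57173605 -0.13182542  0.20921002] [-0.577483    0.54019058 -0.2535587 ] [16.77  6.45 -5.2 ]
```

Emit:
{"method": "jog_arm", "body": {"targets": [[-0.1, 43.5, 57, -5, 0, 0, 0], [-0.1, 43.5, 57, -5, 0, 0, 0], [-0.1, 43.5, 57, -5, 0, 0, 0], [-0.1, 43.5, 57, -5, 0, 0, 0], [-0.1, 43.5, 57, -5, 0, 0, 0], [-0.1, 43.5, 57, -5, 0, 0, 0], [-0.1, 43.5, 57, -5, 0, 0, 0], [-0.1, 43.5, 57, -5, 0, 0, 0], [-0.1, 43.5, 57, -5, 0, 0, 0], [-0.1, 43.5, 57, -5, 0, 0, 0], [-0.1, 43.5, 57, -5, 0, 0, 0], [-0.1, 43.5, 57, -5, 0, 0, 0], [-0.1, 43.5, 57, -5, 0, 0, 0], [-0.1, 43.5, 57, -5, 0, 0, 0], [-0.1, 43.5, 57, -5, 0, 0, 0], [-0.1, 43.5, 57, -5, 0, 0, 0], [-0.1, 43.5, 57, -5, 0, 0, 0], [-0.1, 43.5, 57, -5, 0, 0, 0]]}}

```text
t: 19.3
position: [0.2708, 0.5189, 0.253]
eef_rot: [0.111, 0.994, -0.001, 0.001]
wrist_force: [0.4, 0.3, -0.9]
grip_width: 0.0394
```

```bash
python3 lookt.py c1
python3 - <<'E'
from h import *
c=np.array([.5585,-.128]); a=np.radians(-12.7); ex=np.array([np.cos(a),np.sin(a)]); ey=np.array([-ex[1],ex[0]])
for n in ['top','scene']:
  i=viewer.camera_info(n); v,u=np.mgrid[0:400,0:640]; z=np.load(f'{n}_c1.npz'); P=unproj(i,u,v,z['d']); p=z['p'].astype(int)
  for j in (0,1,2):
    cc=c-.091*j*ey
    L=np.stack([(P[...,:2]-cc)@ex,(P[...,:2]-cc)@ey,P[...,2]],-1)
    k=(abs(L[...,0])<.055)&(abs(L[...,1])<.045)&(L[...,2]>.008)&(L[...,2]<.026)&(abs(p[...,0]-p[...,2])<22)
    m=cv2.morphologyEx(k.astype(np.uint8),cv2.MORPH_CLOSE,np.ones((3,3)))>0
    Q=L[k]; rc=cv2.minAreaRect(Q[:,:2].astype(np.float32)*1000)
    q=np.c_[Q[:,:2],np.ones(len(Q))]; co=np.linalg.lstsq(q,Q[:,2],rcond=None)[0]
    print(n,'bay',j,len(Q),'centre',np.round(rc[0],1),'size',np.round(rc[1],1),'ang',round(rc[2],1),'z med',np.median(Q[:,2]).round(4),'slope',co[:2].round(3))
  M=(P-o)@Rm*1000
  k=(M[...,2]>30)&(M[...,2]<90)&(abs(M[...,0]-30)<30)&(M[...,1]<-20)&(M[...,1]>-150); Q=M[k]
  T=Q[Q[:,2]>Q[:,2].max()-7]; print(' knob',T.mean(0).round(1))
  cv2.imwrite(f'pics/full_{n}.png',z['p'][...,::-1])
E
```

```text
top bay 0 297 centre [-1.2  0.8] size [42.4 84.6] ang 89.8 z med 0.0185 slope [-0.01   0.017]
top bay 1 292 centre [-3.6  1.4] size [84.3 42.9] ang 1.3 z med 0.0157 slope [-0.004  0.012]
top bay 2 289 centre [-7.7 -2.9] size [43.3 83.7] ang 89.5 z med 0.0158 slope [-0.007  0.025]
 knob [  36.5 -109.6   57.7]
scene bay 0 216 centre [3.2 0.9] size [39.2 84.9] ang 89.8 z med 0.0188 slope [0.008 0.014]
scene bay 1 240 centre [1.  1.7] size [82.8 39.8] ang 1.5 z med 0.0158 slope [-0.008 -0.002]
scene bay 2 245 centre [-4.6 -2. ] size [42.2 86. ] ang 87.2 z med 0.0157 slope [-0.012 -0.006]
 knob [  31.5 -111.9   60.1]
```

View pics/c1.png

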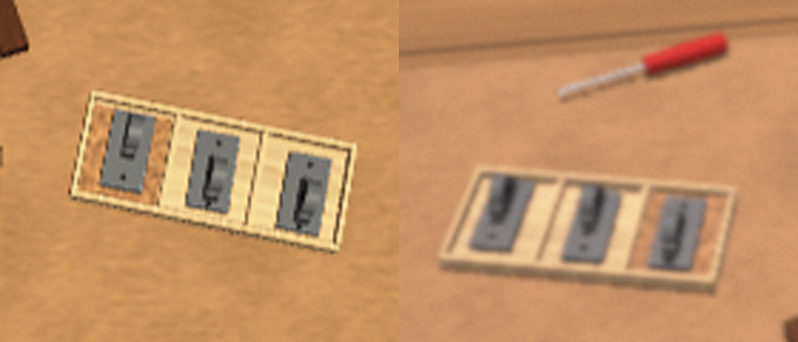

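View pics/full_scene.png

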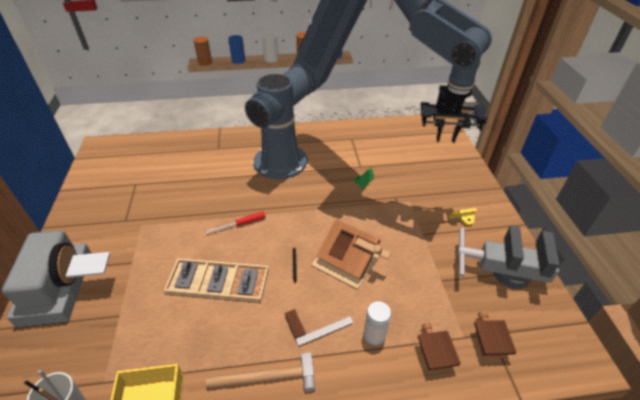

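The bracket is flat and centred on the cork. It sits 3 mm higher than the finished brackets, which is the cork's thickness. The keeper is still at its stop, so I'm handing in.

Run:
```python
from h import *
print(r.finish_job()); print(r.state()['t'])
```

```text
the job is handed in; nothing more can be done
None
the job is handed in; nothing more can be done
```

I drew the keeper back by its knob until it stopped, lifted the bracket out of the mould by its lug, and set it down in the empty bay. I then moved the arm clear and handed the job in at about 19.5 s; no verdict is reported.

**Last checks:**
- **Bracket:** it lies flat, lug up, within about 3 mm of the bay's centre and less than 1° off the bay's long side. Its plate is 3 mm higher than those of the finished brackets, which matches the cork.
- **Finished brackets:** I never touched them, and both still sit flat in their bays in the last pictures.
- **Keeper:** this is the one check that did not fully agree. The cameras show only about 43–44 mm of knob travel and the arm about 44 mm, right at the 44 mm limit. The bar met the same hard stop at two grip heights, under up to 28 N, and the cavity is clear. I therefore take it as fully drawn, having started a few millimetres out, but I could not read the joint directly.

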